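# Fit the loose crank and wind the packing shelf level

## Task

Take the loose crank from its parking cup and fit it onto the hexagonal drive hidden down the well of the blue bagging machine, feeling gently for the flats until it drops fully home with its collar on the well's rim. Then wind it clockwise (seen from above) until the lifting shelf is level with the top of the machine, and let go, leaving the crank home in the well and the things around undisturbed.

Things in the scene. Friction and masses are not known exactly. Their poses are not given: they have to be found in the camera images.
- machine: Blue bench-top bagging machine, fixed to the table: block 170 (x) x 300 (y) x 108 mm high; beyond its -y end a cheek plate (top at 200 mm) and a white film roll (radius 36, axis 150 mm high), to y = -298 mm. Origin under the block's centre, z up; the lifting shelf is on its +x side, the well at x = 0, y = +40 mm.
- well_mouth (a point): Centre of the well's mouth at the top of a round aluminium boss (outside diameter 84 mm, 12 mm above the machine's flat top, so 120 mm above the table); axes as machine. The bore is 54 mm wide. Pushing the crank against the machine or its drive with more than 80 N damages it.
- drive_top (a point): Centre of the top of the steel hexagonal drive hidden in the well, 34 mm below the mouth: a centring cone (24 mm wide on top, 4 mm high) on a hexagon 32 mm across flats. The angle of its flats is unknown, different every time (axes here: machine's). It turns about the vertical with about 0.2 Nm of friction and gives only 4 mm (spring, 4 N rising to 18 N) before a hard stop.
- bed_edge (a point): Middle of the top edge of the machine's block on its +x side, on the flat top, 108 mm above the table: the level that the shelf must reach.
- shelf_top (a point): Centre of the upper face of the lifting shelf, an aluminium plate 115 (x) x 240 (y) mm beyond the machine's +x side.
- shelf_lift (a joint): Height of the lifting shelf in m: 0 when its upper face is level with the machine's flat top, negative when lower. It starts 15 to 23 mm low. One clockwise turn of the drive (from above) raises it by 16 mm (2.55 mm per rad); it stays where it is left; the end of its travel is at +12 mm.
- cup: Grey parking cup fixed to the table, 86 mm wide and 66 mm high, bore 53 mm, in which the crank stands loosely. Origin under its centre, z up.
- crank: Loose steel crank, about 0.5 kg, upright. Origin on its shaft's axis at the underside of its round collar (diameter 74, 6 mm thick), which rests on the cup's rim. Above the collar: a hub block 36 (x) x 22 (y) mm, 6 to 42 mm high; an arm 20 mm wide, its top 22 mm high, along the crank's +x, and at its end, 78 mm from the axis, an upright black handle.
- crank_foot (a point): Centre of the foot of the crank's shaft, 58 mm below crank, axes the same. The shaft is at most 49 mm wide. In the foot is a hexagonal socket, 33.8 mm across flats (two flats face +x and -x), 26 mm deep. Fully home on the drive, the collar rests on the well's rim (crank meets well_mouth); resting on the hexagon's corners, flats not in line, the crank stands 20 mm higher.
- crank_hub (a point): Centre of the crank's hub block, on the shaft's axis, 24 mm above the collar's underside; axes as crank: the block is 22 mm wide along y.
- crank_knob (a point): Middle of the crank's upright round black handle, diameter 20 mm, 45 mm tall (23 to 68 mm above the collar's underside), 78 mm from the shaft's axis; it spins freely about its own axis, so it can be held while it goes round.
- bin: Grey open stock bin 100 x 140 x 70 mm, to be left alone. Origin under its centre.
- carton: White carton 90 x 120 x 55 mm, to be left alone. Origin under its centre.
- tape: Clear tape roll standing flat, diameter 90, 48 mm high, to be left alone. Origin under its centre.
Things that resemble listed ones, but are neither listed nor needed, are in the scene too. What is shaped like the crank but orange or turquoise is not meant.

How it is judged:
On the way:
1. the crank is fully home on the drive (its collar within 4 mm of the well's rim and 4 mm of its axis) before the shelf has been wound up (z of crank in the frame of well_mouth below 0.004 m and horizontal distance between crank and well_mouth below 0.004 m and value of joint shelf_lift below -0.008 m), for 0.2 s.
At the end, for the whole second after the job is handed in: The lifting shelf is within 4 mm of level with the machine's top; the crank, released and at rest, is fully home in the well, its collar within 5 mm of the rim and its axis within 5 mm of the well's (value of joint shelf_lift between -0.004 and 0.004 m and z of crank in the frame of well_mouth below 0.005 m and horizontal distance between crank and well_mouth below 0.005 m and linear speed of crank below 0.02 m/s); the robot touches nothing.
It fails at once if the crank is pushed against the machine or its drive with more than 80 N (contact force between crank and machine above 80 N).
It fails at once if the bin, the carton or the tape roll is moved more than 30 mm (distance of any of bin, carton, tape from where it was at the start of the episode above 0.03 m).
It fails at once if the crank is dropped or tipped more than 45 degrees (angle between crank's own z axis and vertical above 0.785 rad).
It also fails if it takes over 72 s, if anything falls off the work surface, if the arm or the gripper's body presses on something with over 40 N, if the wrist force passes 120 N, or if a joint passes its speed limit or range.

## Robot

A 7-joint arm with a two-finger parallel gripper is mounted at the origin on the work surface. World frame = base frame: x ahead of the robot, y to its left, z up, the work surface at z = 0. Lengths are in m, angles in rad, forces in N, time in s.
With the tool pointing down it reaches from about 0.35 to 0.9 m from the base axis. Payload 8.1 kg.
Tool frame: the origin (TCP) lies at the very end of the fingers, on their centre line; the grasp point (between the pads) lies 19 mm behind it (arm.tcp_to_grasp is the z of the grasp point in the tool frame, in m); z points along the fingers, y is the line along which they close (so a half turn about z gives the same grasp; the last joint's range is limited). The gripper opens to 92 mm and grips with 3 to 60 N. Pads are 19 mm wide; open, the fingers measure 130 mm over their backs; the gripper's body (75 mm by 190 mm) begins 47 mm behind the grasp point.
Start: joints at [1.128, 0.434, 0.025, 1.573, -0.012, 1.134, -0.075], TCP at [0.208, -0.589, 0.201] pointing down, gripper open.
Joint ranges: [-2.62, 2.62], [-0.44, 2.09], [-1.27, 1.32], [0.08, 2.57], [-1.32, 4.46], [0.12, 2], [-2.74, 2.74]. Speed limits (rad/s): [2.22, 2.22, 3.01, 3.01, 3.14, 3.14, 3.14].

## Interface

Orientations are given as a rotation vector (axis times angle).
In Python, from cell import readout, vision, sign_off, arm gives the robot as it stands. The module is installed in compiled form; this text tells all that it offers.
- The arm moves only by the shell command python3 -m creep 'ROWS' [FORCE]. ROWS is JSON, a list of rows, each a list of 5 numbers: the shift along the tool's x, y, z in units of 4 cm (1.0 is 4 cm), then the turn about the tool's z in units of 4 degrees (1.0 is 4 degrees), then the opening, from 0 (shut) to 1 (fully open). A call has 1 to 12 rows; each row shifts and turns the commanded pose from where the row before left it, along the tool's axes as they then stand; what a row does not reach is not made up. A row lasts 1/8 s, in which the tool goes at most 62.5 mm and 10.7 degrees, less where a joint would pass 70% of its speed; a pose out of reach is approached as far as the arm can. A call with a number of a shift or a turn outside -1 to 1 is refused whole. A call with a gripper value outside its range is refused whole. The fingers move at their own pace and stop on an object; FORCE is the grip in N (left out, the last holds). Time passes only in rows, so rows that do not move let the fingers close. It gives the time, the measured TCP pose, the force, the opening and the grip force at its end, in the units of the state.
- readout.observe(): the state, without advancing time (a new reading comes with each control period).
- vision.get_image(name): name is "side" or "top"; returns a dict with "pixels" (384x512x3 uint8, blue, green, red), "z_map" (384x512 float32, m along the optical axis (not along the pixel's ray), 0 where there is no reading), "camera_matrix" (3x3 intrinsics, pixels), "position" and "rotation" of the camera in the world. Camera axes: x right, y up, looking along -z (the intrinsics and any distortion apply to the point x, -y, -z); pixel columns grow to the right and rows downward; lengths in m; the calibration is good to about 2 mm. A picture is of the moment at which its call begins.
- sign_off(): hands the job in; it is judged then, once.
The state is a dict: "clock": time; "joints": joint angles; "dq": joint speeds; "joint_efforts": joint torques, N m; "position": TCP position; "ee_rot": TCP orientation; "force": force on the tool from outside, world axes, zero at the start; "ft_torque": the same for the moment, N m; "width": opening from 0.0 (shut) to 1.0 (fully open); "gripper_force": force on a finger pad.
Only numpy, scipy, OpenCV 4.12 (cv2) and the standard library are available. Lean on these libraries where they do the work, as an engineer would, in place of code of your own. Each camera call takes 0.05 s, during which the arm holds its last target. There are 200 camera calls.

## Working session

There is one attempt and no reset: what is moved stays moved. The work goes in short steps, Python scripts to look and compute and a shell command to move; the robot and the scene stay as the last step left them, time stands still between calls to the robot, and variables do not carry over. Pictures are saved under pics/ and viewed, at most 10 in all, crops included, and the job is handed in when it is done.

```bash
mkdir -p pics
cat > h.py <<'E'
import numpy as np, cv2
from cell import readout, vision, arm
def grab(n):
    d=vision.get_image(n); np.savez(f'{n}.npz',**{k:np.array(v) for k,v in d.items()}); return d
def load(n): return dict(np.load(f'{n}.npz'))
def ray(d,u,v):
    K=d['camera_matrix']; R=np.array(d['rotation'])
    p=np.linalg.inv(K)@np.array([u,v,1.]); p=p*np.array([1,-1,-1]); return np.array(d['position']),R@p
def plane(d,u,v,z):
    o,r=ray(d,u,v); return o+r*(z-o[2])/r[2]
def depth(d,u,v):
    o,r=ray(d,u,v); return o+r*d['z_map'][int(v),int(u)]
def cloud(d):
    K=d['camera_matrix'];h,w=d['z_map'].shape;u,v=np.meshgrid(np.arange(w),np.arange(h))
    z=d['z_map'];p=np.stack([(u-K[0,2])/K[0,0]*z,-(v-K[1,2])/K[1,1]*z,-z],-1)
    return p@np.array(d['rotation']).T+np.array(d['position'])
E
python3 - <<'E'
from h import *
for n in('top','side'):
    d=grab(n); cv2.imwrite(f'pics/{n}0.png',d['pixels']); print(n,d['camera_matrix'],d['position'],d['rotation'])
print(readout.observe(),arm.tcp_to_grasp)
E
```

```text
top [[418.63281451   0.         259.1953384 ]
 [  0.         418.63281451 190.59994835]
 [  0.           0.           1.        ]] [ 0.20049982 -0.05315769  1.31568911] [ 0.17106771 -0.17684332 -1.57789327]
side [[386.56041856   0.         258.84547546]
 [  0.         386.56041856 192.99370258]
 [  0.           0.           1.        ]] [0.05044429 0.54983351 0.9039495 ] [ 0.27661404 -0.93115156 -2.39049654]
{'clock': 0.1, 'joints': array([ 1.12838028,  0.43516836,  0.02495597,  1.5740295 , -0.01163499,
        1.13402183, -0.075079  ]), 'dq': array([-0.00019541, -0.00176915,  0.00163178, -0.00296889,  0.0015189 ,
       -0.00096308, -0.00060787]), 'joint_efforts': array([ 3.01117274e-03, -6.69126821e+01,  9.88060422e-01, -3.15148652e+01,
       -6.06011529e-02,  3.73859808e-02,  8.33006675e-05]), 'position': array([ 0.2081137 , -0.58878004,  0.20020488]), 'ee_rot': array([-3.09494642e+00, -5.30899966e-01,  5.40347293e-04]), 'force': array([-0.18741041,  0.67035713, -0.34764828]), 'ft_torque': array([0.02515458, 0.02041116, 0.01468905]), 'gripper_force': 0.0, 'width': 1.0016229093133633} -0.0188
```

View pics/top0.png

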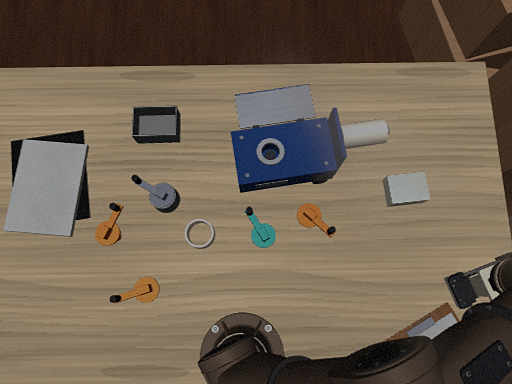

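View pics/side0.png

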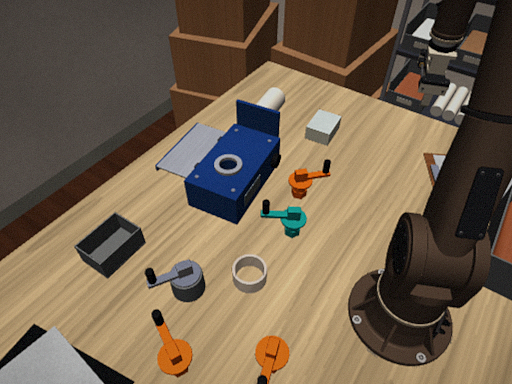

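The top view shows the well boss at (270,151), shelf above at (275,105), and the grey crank in its cup at (164,196) with its knob at (136,179). The bin is at (157,124), the tape at (200,234) and the carton at (407,188). The side view agrees, with the boss at (228,164) and the crank at (186,275).

```bash
sed -i "s/R=np.array(d\['rotation'\])/R=cv2.Rodrigues(np.array(d['rotation'],float))[0]/; s/p@np.array(d\['rotation'\]).T/p@cv2.Rodrigues(np.array(d['rotation'],float))[0].T/" h.py
python3 - <<'E'
from h import *
for n,bc,cc in(('top',(270,151),(164,196)),('side',(228,164),(186,275))):
    d=load(n);P=cloud(d);print(n)
    print(' table',P[300,60],' rough boss',plane(d,*bc,.12),'crank',plane(d,*cc,.072),)
    hsv=cv2.cvtColor(d['pixels'],cv2.COLOR_BGR2HSV); z=P[...,2]
    def near(c,r): return np.hypot(P[...,0]-c[0],P[...,1]-c[1])<r
    c=plane(d,*bc,.12)
    # boss: pale pixels near
    m=((hsv[...,1]<70)&(hsv[...,2]>90)&near(c,.06)&(z>.09)).astype(np.uint8)
    k=cv2.findContours(m,cv2.RETR_EXTERNAL,cv2.CHAIN_APPROX_NONE)[0];k=max(k,key=cv2.contourArea)
    e=cv2.fitEllipse(cv2.convexHull(k)); print(' boss ell',e,plane(d,*e[0],.12),'z med',np.median(z[m>0]))
    m=((hsv[...,0]>105)&(hsv[...,0]<130)&(hsv[...,1]>120)&(abs(z-.108)<.006)).astype(np.uint8)
    m=cv2.morphologyEx(m,cv2.MORPH_OPEN,np.ones((3,3)))
    k=max(cv2.findContours(m,cv2.RETR_EXTERNAL,cv2.CHAIN_APPROX_NONE)[0],key=cv2.contourArea)
    pts=np.array([plane(d,*q,.108)[:2] for q in k[:,0].astype(float)],np.float32);r=cv2.minAreaRect(pts);print(' block top',r,cv2.boxPoints(r).tolist())
    # crank
    c=plane(d,*cc,.072)
    for lo,hi,nm in((.065,.08,'collar'),(.08,.096,'arm'),(.1,.115,'hubtop'),(.1,.15,'tall')):
        m=near(c,.12)&(z>lo)&(z<hi)&(hsv[...,1]<90); q=P[m]
        if len(q): print(' ',nm,len(q),q.mean(0),cv2.minAreaRect(q[:,:2].astype(np.float32)))
    m=near(c,.13)&(hsv[...,2]<45)&(z>.08); q=P[m]; print('  knob',len(q),q.mean(0),q.max(0),q.min(0),np.argwhere(m).mean(0)[::-1])
    cv2.imwrite(f'pics/{n}c.png',cv2.resize(d['pixels'][cc[1]-50:cc[1]+40,cc[0]-60:cc[0]+50],None,fx=5,fy=5,interpolation=cv2.INTER_CUBIC))
    cv2.imwrite(f'pics/{n}b.png',cv2.resize(d['pixels'][bc[1]-70:bc[1]+50,bc[0]-60:bc[0]+70],None,fx=5,fy=5,interpolation=cv2.INTER_CUBIC))
E
python3 -c "
import cv2,numpy as np
a=cv2.imread('pics/topc.png');b=cv2.imread('pics/sidec.png');h=np.hstack([a,b]);cv2.imwrite('pics/cr.png',cv2.resize(h,(800,int(h.shape[0]*800/h.shape[1]))))"
```

```text
top
 table [ 0.16382065  0.5510715  -0.00199097]  rough boss [ 0.5902226  -0.09358597  0.12      ] crank [0.46728889 0.2293282  0.072     ]
 boss ell ((270.00115966796875, 150.83233642578125), (26.073701858520508, 28.292516708374023), 92.66134643554688) [ 0.59074772 -0.09359997  0.12      ] z med 0.11921885323186576
 block top ((0.5938273072242737, -0.11535406112670898), (0.17112325131893158, 0.25972840189933777), 8.285341262817383) [[0.4904448986053467, 0.0008250102400779724], [0.5278725624084473, -0.25619250535964966], [0.6972097158432007, -0.23153313994407654], [0.6597820520401001, 0.02548438310623169]]
  collar 367 [0.46887937 0.23216224 0.07089839] ((0.4704679548740387, 0.24158762395381927), (0.08982115983963013, 0.07822981476783752), 88.79715728759766)
  arm 124 [0.49148417 0.27162961 0.08732528] ((0.4888918995857239, 0.2680169939994812), (0.11025410890579224, 0.022053187713027), 60.88645553588867)
  hubtop 104 [0.47364981 0.24028873 0.10669506] ((0.4867601692676544, 0.2614772617816925), (0.0952821746468544, 0.021869393065571785), 58.92282485961914)
  tall 135 [0.48202961 0.254
[... 948 characters left out ...]
525434494, 0.2584492564201355), (0.11971305310726166, 0.07605873048305511), 89.62232971191406)
  arm 294 [0.49214209 0.27727492 0.08721917] ((0.492366224527359, 0.27147236466407776), (0.10969240963459015, 0.021142855286598206), 58.385284423828125)
  hubtop 151 [0.47585476 0.24553032 0.10719803] ((0.49177470803260803, 0.2683807611465454), (0.10357892513275146, 0.02283525839447975), 58.83848571777344)
  tall 199 [0.48426224 0.26040429 0.11281306] ((0.49205073714256287, 0.26883721351623535), (0.10464576631784439, 0.02283525839447975), 58.83849334716797)
  knob 182 [0.48722472 0.31288641 0.11385402] [0.51951803 0.36895979 0.13684111] [0.42353396 0.23091857 0.08044171] [156.12087912 283.52197802]
```

View pics/cr.png

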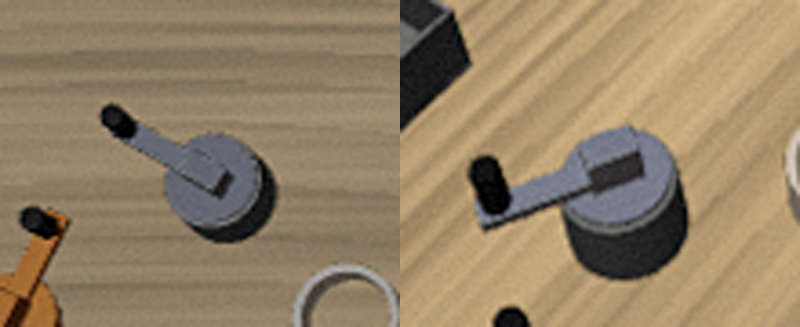

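The crop shows the grey crank in its dark cup. The arm runs up-left in the top view at about 59° in world yaw, and the hub block is on the axis. Next I refine the hub and the shelf height and work out the first leg.

```bash
cat >> h.py <<'E'
def yaw():
    s=readout.observe(); R=cv2.Rodrigues(np.array(s['ee_rot'],float))[0]; return s,np.degrees(np.arctan2(R[1,0],R[0,0])),R
def togo(t,psi=None):
    s,y,R=yaw(); dd=R.T@(np.array(t)-s['position'])/.04
    print('clock',s['clock'],'pos',s['position'].round(4),'yaw',y.round(2),'tilt',np.degrees(np.arccos(-R[2,2])).round(2),'j',s['joints'].round(2),'F',s['force'].round(1),'w',round(s['width'],3))
    print(' to go',dd.round(2),'turn',None if psi is None else round(((y-psi+180)%360-180)/4,2))
E
python3 - <<'E'
from h import *
for n in('top','side'):
    d=load(n);P=cloud(d);z=P[...,2];hsv=cv2.cvtColor(d['pixels'],cv2.COLOR_BGR2HSV)
    q=P[(np.hypot(P[...,0]-.469,P[...,1]-.236)<.03)&(z>.103)&(z<.113)&(hsv[...,1]<90)]
    print(n,'hub top',len(q),q.mean(0),cv2.minAreaRect(q[:,:2].astype(np.float32)))
    m=(hsv[...,2]<60)&(np.hypot(P[...,0]-.51,P[...,1]-.303)<.03)&(z>.12); print(' knob top',m.sum(),P[m].mean(0))
    m=(z>.067)&(z<.076)&(np.hypot(P[...,0]-.469,P[...,1]-.236)<.06)&(hsv[...,1]<90)
    k=cv2.convexHull(np.argwhere(m)[:,::-1].astype(np.int32)); e=cv2.fitEllipse(k); print(' collar',e,plane(d,*e[0],.071))
    c=np.array([.5919,-.0916]);a=np.radians(8.4);X=np.array([np.cos(a),np.sin(a)]);Y=np.array([-X[1],X[0]])
    o=c-.04*Y; s=(P[...,:2]-o)@np.stack([X,Y]).T
    m=(abs(s[...,0]-.15)<.03)&(abs(s[...,1])<.08); print(' shelf z',np.median(z[m]),' top z',np.median(z[(abs(s[...,0]-.065)<.01)&(abs(s[...,1]-.0)<.1)]))
# plan
P0=np.array([.208,-.589,.20]);W=[P0,np.array([.40,-.25,.26]),np.array([.47,.235,.22])]
L=np.cumsum([0]+[np.linalg.norm(b-a) for a,b in zip(W,W[1:])]);t=np.linspace(0,L[-1],56)
Q=np.stack([np.interp(t,L,[w[i] for w in W]) for i in range(3)],1);y=19.5
for i in range(55):
    dl=Q[i+1]-Q[i];c,s=np.cos(np.radians(y)),np.sin(np.radians(y))
    print((np.array([c*dl[0]+s*dl[1],s*dl[0]-c*dl[1],-dl[2]])/.04).round(2).tolist(),end=' ');y+=4
togo([.47,.235,.22],-121)
E
```

```text
top hub top 87 [0.47111374 0.23546925 0.10724714] ((0.4715660512447357, 0.23610875010490417), (0.03598221018910408, 0.021706080064177513), 58.92282485961914)
 knob top 43 [0.50921611 0.30188837 0.13109281]
 collar ((162.3330078125, 195.34230041503906), (24.255470275878906, 26.306194305419922), 59.77827835083008) [0.4696174 0.2346895 0.071    ]
 shelf z 0.0881156221104964  top z 0.10748214841404824
side hub top 128 [0.4737315  0.23992281 0.10754345] ((0.47430041432380676, 0.23929160833358765), (0.03571050614118576, 0.02264133282005787), 58.84819030761719)
 knob top 64 [0.51064681 0.30739368 0.13100627]
 collar ((184.3118438720703, 273.72247314453125), (26.99650764465332, 34.33584976196289), 68.12620544433594) [0.47272084 0.2426326  0.071     ]
 shelf z 0.08870572981453162  top z 0.10789413811438542
[0.3, -0.26, -0.06] [0.32, -0.24, -0.06] [0.33, -0.22, -0.06] [0.35, -0.19, -0.06] [0.36, -0.17, -0.06] [0.37, -0.14, -0.06] [0.38, -0.12, -0.06] [0.39, -0.09, -0.06] [0.39, -0.06, -0.06] [0.4, -0.03, -0.06] [0.4, -0.01, -0.06] [0.4, 0.02, -0.06] [0.39, 0.05, -0.06] [0.39, 0.08, -0.06] [0.3
[... 265 characters left out ...]
0.03] [0.26, 0.31, 0.03] [0.24, 0.32, 0.03] [0.21, 0.34, 0.03] [0.19, 0.35, 0.03] [0.17, 0.37, 0.03] [0.14, 0.38, 0.03] [0.11, 0.39, 0.03] [0.09, 0.39, 0.03] [0.06, 0.4, 0.03] [0.03, 0.4, 0.03] [0.0, 0.4, 0.03] [-0.03, 0.4, 0.03] [-0.05, 0.4, 0.03] [-0.08, 0.39, 0.03] [-0.11, 0.39, 0.03] [-0.14, 0.38, 0.03] [-0.16, 0.37, 0.03] [-0.19, 0.36, 0.03] [-0.21, 0.34, 0.03] [-0.23, 0.33, 0.03] [-0.26, 0.31, 0.03] [-0.28, 0.29, 0.03] [-0.3, 0.27, 0.03] [-0.32, 0.25, 0.03] [-0.33, 0.23, 0.03] [-0.35, 0.2, 0.03] [-0.36, 0.18, 0.03] clock 0.1 pos [ 0.2081 -0.5888  0.2002] yaw 19.47 tilt 0.08 j [ 1.13  0.44  0.02  1.57 -0.01  1.13 -0.08] F [-0.2  0.7 -0.3] w 1.002
 to go [ 13.04 -17.24  -0.47] turn 35.12
```

```bash
python3 -m creep '[[0.3,-0.25,-0.1,-1,0.8],[0.35,-0.25,-0.1,-1,0.8],[0.35,-0.2,-0.1,-1,0.8],[0.35,-0.2,-0.1,-1,0.8],[0.35,-0.15,-0.1,-1,0.8],[0.35,-0.15,-0.05,-1,0.8],[0.4,-0.1,-0.05,-1,0.8],[0.4,-0.1,-0.05,-1,0.8],[0.4,-0.05,-0.05,-1,0.8],[0.4,-0.05,-0.05,-1,0.8],[0.4,0,-0.05,-1,0.8],[0.4,0,-0.05,-1,0.8]]'; python3 -c "
from h import *
togo([.4725,.2378,.2],-121)"
```

```text
clock: 1.6
position: [0.3049, -0.4214, 0.235]
ee_rot: [-2.609, -1.75, -0.0]
force: [0.6, -0.6, -0.2]
width: 0.804
gripper_force: 0.0
clock 1.6 pos [ 0.3049 -0.4214  0.235 ] yaw 67.7 tilt 0.01 j [ 1.02  0.25 -0.22  1.76  0.06  1.14  0.39] F [ 0.6 -0.6 -0.2] w 0.804
 to go [16.84 -2.38  0.88] turn -42.83
```

```bash
python3 -m creep '[[0.4,0.05,-0.05,-1,0.8],[0.4,0.1,-0.05,-1,0.8],[0.4,0.1,0,-1,0.8],[0.4,0.15,0,-1,0.8],[0.4,0.15,0,-1,0.8],[0.35,0.2,0,-1,0.8],[0.35,0.2,0,-1,0.8],[0.35,0.25,0,-1,0.8],[0.3,0.25,0,-1,0.8],[0.3,0.3,0,-1,0.8],[0.3,0.3,0,-1,0.8],[0.3,0.3,0,-1,0.8]]'; python3 -m creep '[[0.3,0.25,0.05,-1,0.8],[0.3,0.25,0.05,-1,0.8],[0.3,0.25,0.05,-1,0.8],[0.3,0.3,0.05,-1,0.8],[0.25,0.3,0.05,-1,0.8],[0.25,0.3,0.05,-1,0.8],[0.2,0.35,0.05,-1,0.8],[0.2,0.35,0.05,-1,0.8],[0.15,0.35,0.05,-1,0.8],[0.15,0.35,0,-1,0.8],[0.1,0.4,0,-1,0.8],[0.1,0.4,0,-1,0.8]]'; python3 -c "
from h import *
togo([.4725,.2378,.2],-121)"
```

```text
clock: 3.1
position: [0.4025, -0.2477, 0.2389]
ee_rot: [1.671, 2.66, 0.0]
force: [0.1, -1.0, 0.6]
width: 0.802
gripper_force: 0.0
clock: 4.6
position: [0.4302, -0.0592, 0.221]
ee_rot: [0.445, 3.11, 0.0]
force: [-0.6, 0.5, -0.2]
width: 0.8
gripper_force: 0.0
clock 4.6 pos [ 0.4302 -0.0592  0.221 ] yaw 163.73 tilt 0.01 j [ 0.65  0.17 -0.72  1.93  0.13  1.08  1.17] F [-0.6  0.5 -0.2] w 0.8
 to go [1.07 7.42 0.53] turn -18.82
```

```bash
python3 -m creep '[[0.1,0.4,0,-1,0.8],[0.05,0.4,0,-1,0.8],[0,0.4,0,-1,0.8],[0,0.4,0,-1,0.8],[-0.05,0.4,0,-1,0.8],[-0.05,0.4,0,-1,0.8],[-0.1,0.4,0,-1,0.8],[-0.1,0.4,0,-1,0.8],[-0.15,0.4,0,-1,0.8],[-0.15,0.4,0,-1,0.8],[-0.2,0.35,0,-1,0.8],[-0.2,0.35,0,-1,0.8]]';  python3 -c "
from h import *
togo([.4725,.2378,.2],-121)"
```

```text
clock: 6.1
position: [0.446, 0.1362, 0.2209]
ee_rot: [0.859, -3.022, 0.0]
force: [-0.1, 0.1, -0.5]
width: 0.798
gripper_force: 0.0
clock 6.1 pos [0.446  0.1362 0.2209] yaw -148.28 tilt 0.0 j [ 0.37  0.29 -0.95  1.86  0.26  1.12  1.45] F [-0.1  0.1 -0.5] w 0.798
 to go [-1.9   1.81  0.52] turn -6.82
```

```bash
python3 -m creep '[[-0.28,0.25,0,-1,0.8],[-0.3,0.23,0,-1,0.8],[-0.31,0.2,0.1,-1,0.8],[-0.33,0.2,0.1,-1,0.8],[-0.34,0.17,0.1,-1,0.8],[-0.35,0.15,0.1,-1,0.8],[-0.35,0.13,0,-0.82,0.8],[0,0,0,0,0.8]]';  python3 - <<'E'
from h import *
togo([.4725,.2378,.077],-121)
for n in('top','side'):
    d=grab(n); 
a=load('top')['pixels'][90:290,60:300];b=load('side')['pixels'][150:350,80:320]
cv2.imwrite('pics/a1.png',cv2.resize(np.hstack([a,b]),None,fx=1.66,fy=1.66,interpolation=cv2.INTER_CUBIC))
E
```

```text
clock: 7.1
position: [0.475, 0.2383, 0.2049]
ee_rot: [-1.544, 2.736, 0.002]
force: [0.5, 0.3, -0.1]
width: 0.799
gripper_force: 0.0
clock 7.1 pos [0.475  0.2383 0.2049] yaw -121.11 tilt 0.06 j [ 0.17  0.46 -1.02  1.74  0.42  1.18  1.63] F [ 0.5  0.3 -0.1] w 0.799
 to go [0.04 0.04 3.2 ] turn -0.03
```

View pics/a1.png

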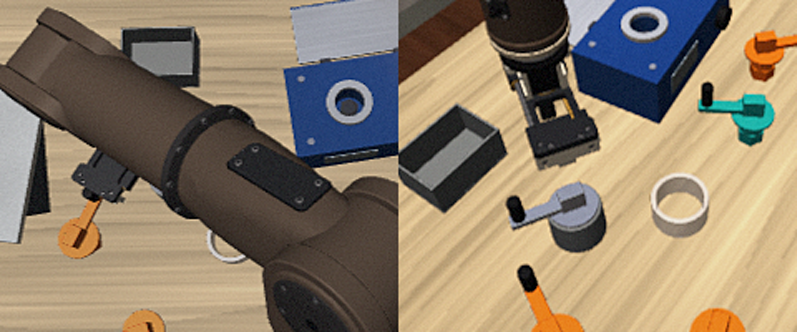

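The side view shows the open fingers right above the grey crank's hub (hub at about (572,192) in the crop). The well and the surroundings are clear, so I descend and grip.

```bash
python3 -m creep '[[0.04,0.04,0.6,0,0.6],[0,0,0.7,0,0.6],[0,0,0.6,0,0.6],[0,0,0.6,0,0.6],[0,0,0.4,0,0.6],[0,0,0.25,0,0.6],[0,0,0,0,0],[0,0,0,0,0],[0,0,0,0,0],[0,0,0,0,0]]' 15;  python3 - <<'E'
from h import *
togo([.4725,.2378,.077],-121)
d=grab('side');P=cloud(d);z=P[...,2];hsv=cv2.cvtColor(d['pixels'],cv2.COLOR_BGR2HSV)
m=(z>.06)&(z<.076)&(np.hypot(P[...,0]-.471,P[...,1]-.24)<.05)&(hsv[...,1]<90)
m=(hsv[...,2]<60)&(np.hypot(P[...,0]-.51,P[...,1]-.305)<.035)&(z>.12); print(' knob top',m.sum(),P[m].mean(0))
cv2.imwrite('pics/a2.png',cv2.resize(d['pixels'][170:330,100:300],None,fx=3,fy=3))
E
```

```text
clock: 8.45
position: [0.4732, 0.2363, 0.0793]
ee_rot: [-1.54, 2.737, -0.0]
force: [0.2, -0.0, 2.8]
width: 0.228
gripper_force: 15.0
clock 8.45 pos [0.4732 0.2363 0.0793] yaw -121.26 tilt 0.04 j [ 0.08  0.59 -0.91  1.9   0.58  0.94  1.49] F [ 0.2 -0.   2.8] w 0.228
 to go [-0.02  0.03  0.06] turn -0.07
 knob top 85 [0.50679207 0.29944984 0.21766959]
```

View pics/a2.png

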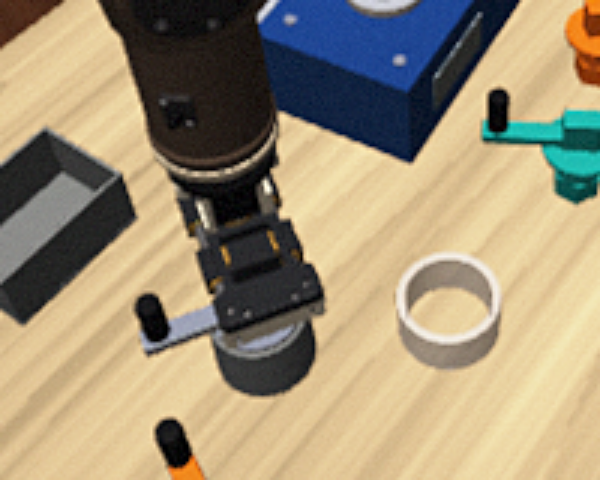

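Side view: the fingers are closed on the hub (width 21 mm), and the knob at (150,318) points the same way as before. Lifting now.

```bash
python3 -m creep '[[0,0,0,0,0],[0,0,-0.2,0,0],[0,0,-0.3,0,0],[0,0,-0.5,0,0],[0,0,-0.5,0,0],[0,0,-0.5,0,0],[0,0,-0.5,0,0],[0,0,-0.5,0,0],[0,0,-0.5,0,0],[0,0,-0.1,0,0],[0,0,0,0,0]]' 30;  python3 - <<'E'
from h import *
togo([.592,-.0916,.22],-151)
d=grab('side');P=cloud(d);z=P[...,2];hsv=cv2.cvtColor(d['pixels'],cv2.COLOR_BGR2HSV)
cv2.imwrite('pics/a3.png',cv2.resize(d['pixels'][150:310,100:300],None,fx=3,fy=3))
E
```

```text
clock: 9.88
position: [0.4729, 0.2361, 0.223]
ee_rot: [-1.541, 2.738, -0.001]
force: [0.3, -0.5, -4.6]
width: 0.232
gripper_force: 30.0
clock 9.875 pos [0.4729 0.2361 0.223 ] yaw -121.26 tilt 0.03 j [ 0.18  0.44 -1.03  1.72  0.4   1.21  1.65] F [ 0.3 -0.5 -4.6] w 0.232
 to go [ 5.46 -6.8   0.08] turn 7.43
```

```bash
python3 -m creep '[[0.37,-0.5,0,1,0],[0.34,-0.52,0,1,0],[0.3,-0.54,0,1,0],[0.26,-0.56,0,1,0],[0.22,-0.58,0,1,0],[0.18,-0.6,0,1,0],[0.14,-0.61,0,1,0],[0.1,-0.62,0,0.4,0],[0.1,-0.62,0,0,0],[0.1,-0.62,0,0,0],[0.1,-0.62,0,0,0],[0,0,0,0,0]]';  python3 - <<'E'
from h import *
togo([.592,-.0916,.22],-151)
E
```

```text
clock: 11.42
position: [0.5735, -0.0231, 0.2223]
ee_rot: [0.783, -3.042, 0.001]
force: [-0.0, 0.4, -5.3]
width: 0.228
gripper_force: 30.0
clock 11.425 pos [ 0.5735 -0.0231  0.2223] yaw -151.12 tilt 0.06 j [ 0.53  0.47 -0.85  1.62  0.37  1.22  1.69] F [-0.   0.4 -5.3] w 0.228
 to go [ 0.42 -1.72  0.06] turn -0.03
```

```bash
python3 -m creep '[[0.14,-0.57,0,0,0],[0.14,-0.57,0,0,0],[0.14,-0.57,0.06,0,0],[0,0,0,0,0],[0,0,0,0,0]]';  python3 - <<'E'
from h import *
togo([.592,-.0916,.22],-151)
t=grab('top');s=grab('side')
a=t['pixels'][70:230,170:370];b=s['pixels'][70:230,120:320]
cv2.imwrite('pics/a4.png',cv2.resize(np.vstack([a,b]),None,fx=1.87,fy=1.87,interpolation=cv2.INTER_CUBIC)[:600])
E
```

```text
clock: 12.05
position: [0.5913, -0.0868, 0.2204]
ee_rot: [0.791, -3.04, -0.001]
force: [-0.0, 1.5, -5.1]
width: 0.226
gripper_force: 30.0
clock 12.05 pos [ 0.5913 -0.0868  0.2204] yaw -150.83 tilt 0.05 j [ 0.61  0.5  -0.83  1.57  0.38  1.24  1.8 ] F [-0.   1.5 -5.1] w 0.226
 to go [ 0.04 -0.11  0.01] turn 0.04
```

View pics/a4.png

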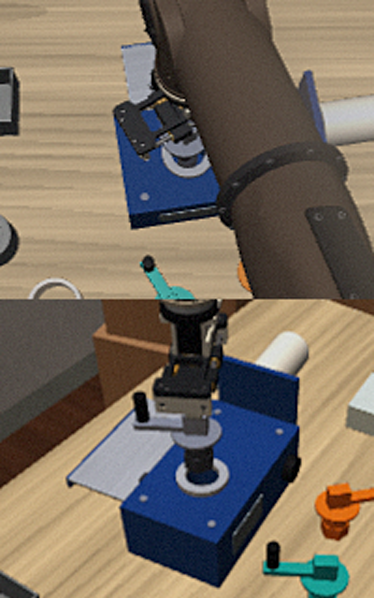

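The top crop is mostly hidden by the arm. The side crop shows the collar at about (197,433), the shaft just above the bore, and the boss at (203,477), so it is nearly aligned. I'll compare collar and boss in the side view.

```bash
cat > fit.py <<'E'
from h import *
from scipy.optimize import least_squares
def circ(n,c0,zt,r,tol=.004,rin=0):
    d=load(n);P=cloud(d);hsv=cv2.cvtColor(d['pixels'],cv2.COLOR_BGR2HSV)
    m=((abs(P[...,2]-zt)<tol)&(np.hypot(P[...,0]-c0[0],P[...,1]-c0[1])<r+.012)&(np.hypot(P[...,0]-c0[0],P[...,1]-c0[1])>rin)&(hsv[...,1]<90)&(hsv[...,2]>70)).astype(np.uint8)
    k=cv2.convexHull(np.argwhere(m)[:,::-1].astype(np.int32))[:,0]
    # densify hull: boundary pixels of filled hull
    f=np.zeros_like(m);cv2.fillConvexPoly(f,k,1)
    e=max(cv2.findContours(f*m,cv2.RETR_EXTERNAL,cv2.CHAIN_APPROX_NONE)[0],key=cv2.contourArea)[:,0]
    q=np.array([plane(d,*p.astype(float),zt)[:2] for p in e])
    s=least_squares(lambda c:np.hypot(*(q-c).T)-r,c0,loss='soft_l1',f_scale=.0015)
    res=np.hypot(*(q-s.x).T)-r
    print(n,zt,len(q),'centre',s.x.round(4),'med|res|',np.median(abs(res)).round(4),'n ok',(abs(res)<.002).sum())
    return s.x
E
python3 - <<'E'
from fit import *
b=circ('side',[.591,-.0916],.12,.041)
c=circ('side',[.5913,-.0868],.2131,.0365)
circ('top',[.591,-.0916],.12,.041)
_,y,_=yaw();print(c-b)
E
```

```text
side 0.12 90 centre [ 0.5936 -0.0919] med|res| 0.0027 n ok 36
side 0.2131 69 centre [ 0.5923 -0.0834] med|res| 0.0022 n ok 33
top 0.12 71 centre [ 0.5956 -0.0947] med|res| 0.0046 n ok 13
[-0.0012881   0.00852248]
```

```bash
python3 -m creep '[[0.055,-0.19,0.2,0,0],[0,0,0.25,0,0],[0,0,0.15,0,0],[0,0,0,0,0]]';  python3 - <<'E'
from fit import *
togo([.593,-.0945,.196],-151)
s=grab('side')
b=circ('side',[.592,-.0935],.12,.042,.003)
c=circ('side',[.593,-.0925],readout.observe()['position'][2]-.0073,.037,.003)
b=s['pixels'][90:210,170:290]
cv2.imwrite('pics/a5.png',cv2.resize(b,None,fx=5,fy=5,interpolation=cv2.INTER_CUBIC))
E
```

```text
clock: 12.65
position: [0.5927, -0.095, 0.1957]
ee_rot: [0.791, -3.039, -0.001]
force: [-0.4, -0.7, -5.0]
width: 0.226
gripper_force: 30.0
clock 12.65 pos [ 0.5927 -0.095   0.1957] yaw -150.84 tilt 0.08 j [ 0.61  0.53 -0.82  1.59  0.4   1.2   1.8 ] F [-0.4 -0.7 -5. ] w 0.226
 to go [-0.01  0.01 -0.01] turn 0.04
side 0.12 86 centre [ 0.5952 -0.0939] med|res| 0.0039 n ok 29
side 0.18895596092480893 67 centre [ 0.5958 -0.0933] med|res| 0.0031 n ok 26
```

View pics/a5.png

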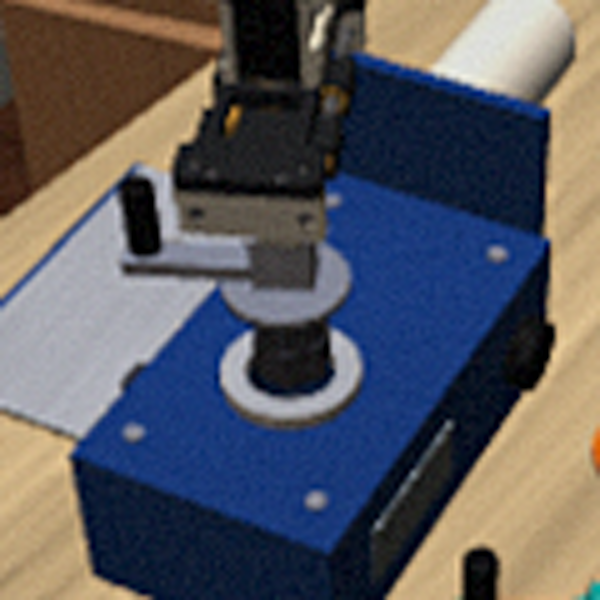

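The side view shows the collar (centre about (285,285)) over the boss (about (291,375)), with the shaft's foot centred in the white ring. The fit puts them within about 1 mm. Now I enter the well in small steps and watch the force.

```bash
for i in 1; do python3 -m creep '[[0,0,0.08,0,0],[0,0,0.05,0,0]]'; python3 -m creep '[[0,0,0.05,0,0],[0,0,0,0,0]]'; done; python3 -c "
from h import *
togo([.593,-.0945,.155])"
```

```text
clock: 12.95
position: [0.5932, -0.0951, 0.1913]
ee_rot: [-0.79, 3.04, -0.0]
force: [-0.8, -0.0, -4.0]
width: 0.23
gripper_force: 30.0
clock: 13.2
position: [0.5931, -0.0951, 0.1892]
ee_rot: [0.79, -3.04, -0.0]
force: [-0.9, 0.6, -4.9]
width: 0.227
gripper_force: 30.0
clock 13.2 pos [ 0.5931 -0.0951  0.1892] yaw -150.85 tilt 0.01 j [ 0.61  0.53 -0.81  1.6   0.41  1.19  1.79] F [-0.9  0.6 -4.9] w 0.227
 to go [-0.01  0.01  0.85] turn None
```

```bash
c='force|position'; python3 -m creep '[[0,0,0.06,0,0],[0,0,0,0,0]]'|grep -E $c; python3 -m creep '[[0,0,0.06,0,0],[0,0,0,0,0]]'|grep -E $c;  python3 -m creep '[[0,0,0.06,0,0],[0,0,0,0,0]]'|grep -E $c
```

```text
position: [0.593, -0.0952, 0.1867]
force: [-0.1, 0.3, -4.3]
gripper_force: 30.0
position: [0.5931, -0.0952, 0.1843]
force: [-0.3, 0.2, -4.7]
gripper_force: 30.0
position: [0.593, -0.0951, 0.1819]
force: [-0.2, -0.5, -4.7]
gripper_force: 30.0
```

```bash
c='force:|position'; python3 -m creep '[[0,0,0.1,0,0],[0,0,0.1,0,0]]'|grep -E $c; python3 -m creep '[[0,0,0.1,0,0],[0,0,0.1,0,0]]'|grep -E $c;  python3 -m creep '[[0,0,0.08,0,0],[0,0,0.06,0,0],[0,0,0,0,0]]'|grep -E $c
```

```text
position: [0.5932, -0.0951, 0.1738]
force: [-0.0, 0.2, -5.5]
gripper_force: 30.0
position: [0.5931, -0.0951, 0.1657]
force: [0.1, -0.2, -4.3]
gripper_force: 30.0
position: [0.5931, -0.0951, 0.1603]
force: [-0.3, -0.2, -5.2]
gripper_force: 30.0
```

Free so far. Corner contact is expected near z ≈ 0.153.

```bash
c='^force:|position'; python3 -m creep '[[0,0,0.08,0,0],[0,0,0.05,0,0],[0,0,0,0,0]]'|grep -E $c; python3 -m creep '[[0,0,0.03,0,0],[0,0,0,0,0]]'|grep -E $c;  python3 -m creep '[[0,0,0.03,0,0],[0,0,0,0,0]]'|grep -E $c;python3 -m creep '[[0,0,0.03,0,0],[0,0,0,0,0]]'|grep -E $c
```

```text
position: [0.593, -0.0951, 0.1551]
force: [0.1, -0.5, -5.0]
position: [0.5932, -0.0951, 0.1541]
force: [-0.2, -0.0, -5.2]
position: [0.5934, -0.0951, 0.1532]
force: [-0.6, -1.3, -1.3]
position: [0.5935, -0.0951, 0.1521]
force: [-0.9, -0.8, 1.8]
```

```bash
c='^force:|position'; python3 -m creep '[[0,0,0.02,1,0],[0,0,0,1,0]]'|grep -E $c; python3 -m creep '[[0,0,0,1,0],[0,0,0,0,0]]'|grep -E $c;  python3 -m creep '[[0,0,0,1,0],[0,0,0,0,0]]'|grep -E $c;python3 -m creep '[[0,0,0,1,0],[0,0,0,0,0]]'|grep -E $c; python3 -m creep '[[0,0,0,1,0],[0,0,0,0,0]]'|grep -E $c
```

```text
position: [0.593, -0.0949, 0.1507]
force: [0.1, 0.2, -4.6]
position: [0.5929, -0.0948, 0.1505]
force: [-0.5, 0.0, -5.1]
position: [0.5929, -0.0948, 0.1506]
force: [0.3, 1.6, -6.3]
position: [0.593, -0.0948, 0.1506]
force: [0.3, 0.8, -6.5]
position: [0.5929, -0.0949, 0.1506]
force: [0.8, 1.3, -7.3]
```

The flats dropped in within the first 8°. Now down to home, gently.

```bash
c='^force:|position'; python3 -m creep '[[0,0,0.05,0,0],[0,0,0.05,0,0]]'|grep -E $c; python3 -m creep '[[0,0,0.06,0,0],[0,0,0.06,0,0]]'|grep -E $c;  python3 -m creep '[[0,0,0.06,0,0],[0,0,0,0,0]]'|grep -E $c
```

```text
position: [0.5941, -0.095, 0.1478]
force: [-1.3, 0.3, 4.4]
position: [0.5949, -0.0949, 0.1438]
force: [-0.7, 1.6, 10.1]
position: [0.5951, -0.0948, 0.1418]
force: [-1.4, 1.4, 10.6]
```

Run:
```python
from fit import *
togo([.593,-.0945,.1333],-151)
s=grab('side');P=cloud(s);hsv=cv2.cvtColor(s['pixels'],cv2.COLOR_BGR2HSV)
z=P[...,2];m=(np.hypot(P[...,0]-.595,P[...,1]+.092)<.036)&(hsv[...,1]<60)&(hsv[...,2]>80)
print(np.histogram(z[m],bins=np.arange(.1,.2,.004)))
cv2.imwrite('pics/a6.png',cv2.resize(s['pixels'][90:210,170:290],None,fx=5,fy=5,interpolation=cv2.INTER_CUBIC))
```

```text
clock 17.95 pos [ 0.5951 -0.0948  0.1418] yaw -174.8 tilt 0.25 j [ 0.54  0.55 -0.69  1.67  0.39  1.07  1.39] F [-1.4  1.4 10.6] w 0.229
 to go [0.05 0.01 0.21] turn -5.95
(array([  0,   0,   0,   0,  31,  23,   0,  15, 145,  36,   0,   4,   1,
         0,   0,   0,   5,  20,   2,   1,   3,   0,   4,   3]), array([0.1  , 0.104, 0.108, 0.112, 0.116, 0.12 , 0.124, 0.128, 0.132,
       0.136, 0.14 , 0.144, 0.148, 0.152, 0.156, 0.16 , 0.164, 0.168,
       0.172, 0.176, 0.18 , 0.184, 0.188, 0.192, 0.196]))
```

View pics/a6.png

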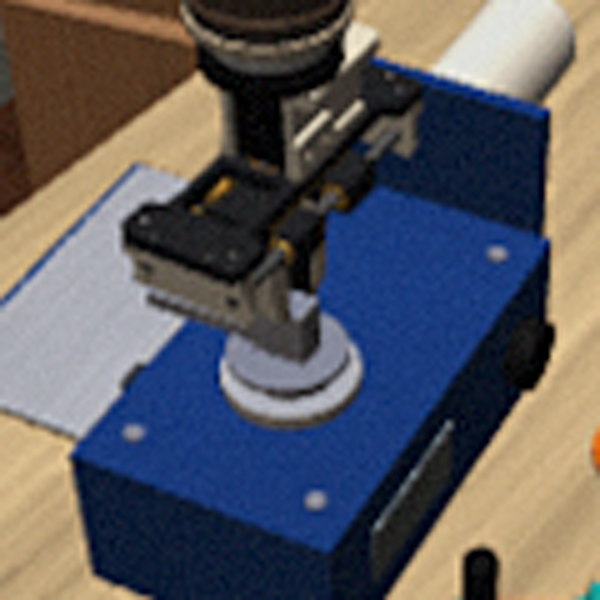

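The collar top is at about 0.134 m, so there is no slip and 8.5 mm remain. The socket has centred itself 2 mm further in +x. I follow that shift and carry on down.

```bash
c='^force:|position'; python3 -m creep '[[-0.05,0,0,0,0],[0,0,0.04,0,0]]'|grep -E $c; python3 -m creep '[[-0.01,0,0.06,0,0],[0,0,0,0,0]]'|grep -E $c;  python3 -m creep '[[0,0,0.05,0,0],[0,0,0,0,0]]'|grep -E $c
```

```text
position: [0.5974, -0.0948, 0.1406]
force: [-1.2, 0.7, 16.4]
position: [0.598, -0.0949, 0.1384]
force: [-1.0, 0.8, 15.4]
position: [0.5981, -0.0949, 0.1366]
force: [-0.3, 1.0, 16.5]
```

```bash
cat > chk.py <<'E'
from fit import *
def chk():
    s,y,R=yaw(); print('clk',s['clock'],'pos',s['position'].round(4),'yaw',y.round(1),'F',s['force'].round(1),'T',s['ft_torque'].round(2),'grip',s['gripper_force'],'w',round(s['width'],3))
    d=grab('side');P=cloud(d);hsv=cv2.cvtColor(d['pixels'],cv2.COLOR_BGR2HSV);z=P[...,2]
    r=np.hypot(P[...,0]-.5945,P[...,1]+.0905)
    m=(r<.033)&(hsv[...,1]<70)&(hsv[...,2]>80)&(z<.145); h,e=np.histogram(z[m],bins=np.arange(.11,.146,.002)); print('z hist',dict(zip(e.round(3).tolist(),h.tolist())))
    q=P[m&(z>.122)];zc=np.median(q[:,2]);print('collar top z',zc)
    circ('side',[.594,-.0905],zc,.037,.003)
    a=np.radians(8.4);X=np.array([np.cos(a),np.sin(a)]);Y=np.array([-X[1],X[0]]);o=np.array([.5925,-.0935])-.04*Y
    u=(P[...,:2]-o)@np.stack([X,Y]).T
    m=(abs(u[...,0]-.16)<.025)&(abs(u[...,1])<.08)&(hsv[...,1]<70)&(abs(z-.1)<.03);mt=(abs(u[...,0]-.05)<.03)&(abs(u[...,1]+.05)<.06)&(abs(z-.108)<.006)&(hsv[...,1]>120)
    print('shelf',np.median(z[m]),m.sum(),'block top',np.median(z[mt]),mt.sum())
chk()
E
python3 chk.py
```

```text
clk 18.75 pos [ 0.5981 -0.0949  0.1366] yaw -174.8 F [-0.3  1.  16.5] T [0.21 0.24 0.26] grip 30.246623754501343 w 0.229
z hist {0.11: 0, 0.112: 0, 0.114: 0, 0.116: 1, 0.118: 13, 0.12: 8, 0.122: 1, 0.124: 5, 0.126: 24, 0.128: 66, 0.13: 49, 0.132: 20, 0.134: 0, 0.136: 0, 0.138: 0, 0.14: 1, 0.142: 2}
collar top z 0.1296302400251943
side 0.1296302400251943 68 centre [ 0.5993 -0.0937] med|res| 0.0037 n ok 23
shelf 0.08913971149464017 345 block top 0.10803952742698475 105
```

```bash
c='^force:|position|ee_rot'; python3 -m creep '[[0.06,0,0,0,0],[0,0,0,0,0]]'|grep -E $c; python3 -m creep '[[0,0,0,-1,0],[0,0,0,0,0]]'|grep -E $c; python3 -c "
from h import *
s=readout.observe();print(s['ft_torque'])"
```

```text
position: [0.5954, -0.0951, 0.1362]
ee_rot: [-0.142, 3.133, -0.002]
force: [-0.9, 0.1, 12.4]
position: [0.5937, -0.0952, 0.1341]
ee_rot: [-0.25, 3.13, -0.0]
force: [-0.5, 0.6, 1.0]
[ 0.37532327 -0.12978985  0.07765602]
```

Backing off the flat freed it. Settle the last millimetre.

```bash
c='^force:|position'; python3 -m creep '[[0,0,0.03,0,0],[0,0,0,0,0]]'|grep -E $c; python3 -m creep '[[0,0,0.03,-0.3,0],[0,0,0,0,0]]'|grep -E $c; python3 chk.py
```

```text
position: [0.5937, -0.095, 0.1339]
force: [-3.6, 0.9, 12.0]
position: [0.5937, -0.0951, 0.1336]
force: [-7.1, 0.9, 20.4]
clk 19.8 pos [ 0.5937 -0.0951  0.1336] yaw -169.7 F [-7.1  0.9 20.4] T [ 0.22  1.61 -0.14] grip 30.014734268188477 w 0.228
z hist {0.11: 0, 0.112: 0, 0.114: 0, 0.116: 0, 0.118: 3, 0.12: 1, 0.122: 4, 0.124: 49, 0.126: 77, 0.128: 17, 0.13: 4, 0.132: 0, 0.134: 0, 0.136: 1, 0.138: 2, 0.14: 4, 0.142: 2}
collar top z 0.12662012031375286
side 0.12662012031375286 72 centre [ 0.5971 -0.0943] med|res| 0.0028 n ok 27
shelf 0.08928686631950067 411 block top 0.10809637858866133 82
```

The crank is home: the collar top is 6 mm above the rim, the stop is firm at 20 N, and the shelf is still at −19 mm. I unload, soften the grip and start winding clockwise.

```bash
python3 -m creep '[[0,0,-0.04,0,0],[0,0,-0.03,0,0],[0,0,0,1,0],[0,0,0,1,0],[0,0,0,1,0],[0,0,0,1,0],[0,0,0,1,0],[0,0,0,1,0]]' 10; python3 -c "
from h import *
togo([.5937,-.0945,.1333])"
```

```text
clock: 20.85
position: [0.5925, -0.0942, 0.1337]
ee_rot: [-0.376, -3.117, -0.001]
force: [-1.3, 4.2, 1.5]
width: 0.252
gripper_force: 11.5
clock 20.85 pos [ 0.5925 -0.0942  0.1337] yaw 166.25 tilt 0.1 j [ 0.48  0.53 -0.61  1.68  0.34  1.04  1.1 ] F [-1.3  4.2  1.5] w 0.252
 to go [-0.03  0.    0.01] turn None
```

```bash
python3 -m creep '[[0,0,0,1,0],[0,0,0,1,0],[0,0,0,1,0],[0,0,0,1,0],[0,0,0,1,0],[0,0,0,1,0],[0,0,0,1,0],[0,0,0,1,0],[0,0,0,1,0],[0,0,0,1,0],[0,0,0,1,0],[0,0,0,1,0]]' 25; python3 chk.py
```

```text
clock: 22.35
position: [0.5931, -0.0929, 0.1339]
ee_rot: [-1.61, -2.696, -0.002]
force: [-0.3, 6.1, -0.1]
width: 0.236
gripper_force: 25.8
clk 22.35 pos [ 0.5931 -0.0929  0.1339] yaw 118.3 F [-0.3  6.1 -0.1] T [1.42 0.   0.5 ] grip 25.795971346087754 w 0.236
z hist {0.11: 0, 0.112: 0, 0.114: 1, 0.116: 0, 0.118: 5, 0.12: 3, 0.122: 7, 0.124: 45, 0.126: 92, 0.128: 32, 0.13: 6, 0.132: 1, 0.134: 1, 0.136: 0, 0.138: 0, 0.14: 2, 0.142: 0}
collar top z 0.12690101639004941
side 0.12690101639004941 73 centre [ 0.5949 -0.0936] med|res| 0.0029 n ok 24
shelf 0.09179250602913447 445 block top 0.10786162569568014 58
```

```bash
python3 -m creep '[[0.03,0.015,0,1,0],[0,0,0,1,0],[0,0,0,1,0],[0,0,0,1,0],[0,0,0,1,0],[0,0,0,1,0],[0,0,0,1,0],[0,0,0,1,0],[0,0,0,1,0],[0,0,0,1,0],[0,0,0,1,0],[0,0,0,1,0]]'; python3 -c "
from h import *
togo([.5933,-.0935,.1333])"
```

```text
clock: 23.9
position: [0.594, -0.0923, 0.1339]
ee_rot: [-2.568, -1.808, -0.003]
force: [4.5, 4.7, -1.8]
width: 0.237
gripper_force: 25.5
clock 23.9 pos [ 0.594  -0.0923  0.1339] yaw 70.29 tilt 0.1 j [ 0.21  0.47 -0.2   1.7   0.11  0.98 -0.38] F [ 4.5  4.7 -1.8] w 0.237
 to go [-0.03 -0.01  0.02] turn None
```

```bash
python3 -m creep '[[0.03,0.015,0,1,0],[0,0,0,1,0],[0,0,0,1,0],[0,0,0,1,0],[0,0,0,1,0],[0,0,0,1,0],[0,0,0,1,0],[0,0,0,1,0],[0,0,0,1,0],[0,0,0,1,0],[0,0,0,1,0],[0,0,0,1,0]]'; python3 -c "
from h import *
togo([.5933,-.0935,.1333])"
```

```text
clock: 25.4
position: [0.5951, -0.0925, 0.1339]
ee_rot: [3.082, 0.606, 0.002]
force: [3.4, 0.9, -3.4]
width: 0.238
gripper_force: 25.3
clock 25.4 pos [ 0.5951 -0.0925  0.1339] yaw 22.24 tilt 0.08 j [ 0.07  0.46 -0.    1.71  0.    0.97 -1.12] F [ 3.4  0.9 -3.4] w 0.238
 to go [-0.05  0.01  0.02] turn None
```

```bash
python3 -m creep '[[0.015,0,0,1,0],[0,0,0,1,0],[0,0,0,1,0],[0,0,0,1,0],[0,0,0,1,0],[0,0,0,1,0],[0,0,0,1,0],[0,0,0,1,0],[0,0,0,1,0],[0,0,0,1,0],[0,0,0,1,0],[0,0,0,1,0]]'; python3 chk.py; python3 -c "
from h import *
togo([.5933,-.0935,.1333])"
```

```text
clock: 26.9
position: [0.5955, -0.0935, 0.1339]
ee_rot: [3.061, -0.701, 0.002]
force: [3.2, -1.4, -4.1]
width: 0.235
gripper_force: 25.2
clk 26.9 pos [ 0.5955 -0.0935  0.1339] yaw -25.8 F [ 3.2 -1.4 -4.1] T [-0.29 -0.87  0.37] grip 25.246131964959204 w 0.235
z hist {0.11: 0, 0.112: 0, 0.114: 0, 0.116: 0, 0.118: 2, 0.12: 1, 0.122: 3, 0.124: 49, 0.126: 51, 0.128: 24, 0.13: 1, 0.132: 0, 0.134: 1, 0.136: 3, 0.138: 2, 0.14: 10, 0.142: 9}
collar top z 0.12709818046535393
side 0.12709818046535393 47 centre [ 0.5897 -0.0937] med|res| 0.0029 n ok 17
shelf 0.09823491658518008 342 block top 0.10805769586731939 93
clock 26.95 pos [ 0.5954 -0.0935  0.1339] yaw -26.0 tilt 0.1 j [-0.08  0.46  0.21  1.73 -0.11  0.97 -1.86] F [ 4.4 -2.8 -3.3] w 0.235
 to go [-0.05  0.02  0.02] turn None
```

```bash
python3 -m creep '[[0,0,0,1,0],[0,0,0,1,0],[0,0,0,1,0],[0,0,0,1,0],[0,0,0,1,0],[0,0,0,1,0],[0,0,0,1,0],[0,0,0,1,0],[0,0,0,1,0],[0,0,0,1,0],[0,0,0,0,0]]'; python3 -c "
from h import *
togo([.5933,-.0935,.1333])"; python3 -m creep '[[0,0,0,0,0.5],[0,0,0,0,0.5],[0,0,0,0,0.5],[0,0,-0.3,0,0.5],[0,0,-0.5,0,0.5],[0,0,-0.3,0,0.5],[0,0,0,0,0.5]]';python3 chk.py; python3 -c "
from h import *
togo([.5933,-.0935,.1333])"
```

```text
clock: 28.32
position: [0.5949, -0.0942, 0.134]
ee_rot: [2.638, -1.703, 0.002]
force: [1.4, -4.2, -2.8]
width: 0.24
gripper_force: 25.1
clock 28.325 pos [ 0.5949 -0.0942  0.134 ] yaw -65.69 tilt 0.13 j [-0.2   0.47  0.38  1.74 -0.2   0.97 -2.46] F [ 1.4 -4.2 -2.8] w 0.24
 to go [-0.03  0.03  0.02] turn None
clock: 29.2
position: [0.5954, -0.0927, 0.1794]
ee_rot: [-2.639, 1.702, -0.003]
force: [0.0, 0.4, -0.5]
width: 0.499
gripper_force: 0.0
clk 29.2 pos [ 0.5954 -0.0927  0.1794] yaw -65.7 F [ 0.   0.4 -0.5] T [ 0.16  0.05 -0.06] grip 0.0 w 0.499
z hist {0.11: 0, 0.112: 0, 0.114: 0, 0.116: 0, 0.118: 0, 0.12: 0, 0.122: 15, 0.124: 44, 0.126: 63, 0.128: 13, 0.13: 0, 0.132: 0, 0.134: 1, 0.136: 0, 0.138: 1, 0.14: 9, 0.142: 4}
collar top z 0.126677242636496
side 0.126677242636496 38 centre [ 0.5969 -0.0885] med|res| 0.0027 n ok 13
shelf 0.09985004698088618 524 block top 0.10798548025402288 321
clock 29.25 pos [ 0.5948 -0.0925  0.1785] yaw -65.65 tilt 0.05 j [-0.21  0.43  0.4   1.69 -0.18  1.06 -2.48] F [-0.3 -0.4 -0.5] w 0.495
 to go [0.01 0.05 1.13] turn None
```

```bash
python3 -m creep '[[0,0,0,-1,0.5],[0,0,0,-1,0.5],[0,0,0,-1,0.5],[0,0,0,-1,0.5],[0,0,0,-1,0.5],[0,0,0,-1,0.5],[0,0,0,-1,0.5],[0,0,0,-1,0.5],[0,0,0,-1,0.5],[0,0,0,-1,0.5],[0,0,0,-1,0.5],[0,0,0,-1,0.5]]'|head -2; python3 -m creep '[[0,0,0,-1,0.5],[0,0,0,-1,0.5],[0,0,0,-1,0.5],[0,0,0,-1,0.5],[0,0,0,-1,0.5],[0,0,0,-1,0.5],[0,0,0,-1,0.5],[0,0,0,-1,0.5],[0,0,0,-1,0.5],[0,0,0,-1,0.5],[0,0,0,-1,0.5],[0,0,0,-1,0.5]]'|head -2; python3 -m creep '[[0,0,0,-1,0.5],[0,0,0,-1,0.5],[0,0,0,-1,0.5],[0,0,0,-1,0.5],[0,0,0,-1,0.5],[0,0,0,-1,0.5],[0,0,0,-1,0.5],[0,0,0,-1,0.5],[0,0,0,-1,0.5],[0,0,0,-1,0.5],[0,0,0,-1,0.5],[0,0,0,-1,0.5]]'|head -2; python3 -m creep '[[0,0,0,-1,0.5],[0,0,0,-1,0.5],[0,0,0,-1,0.5],[0,0,0,-1,0.5],[0,0,0,-1,0.5],[0,0,0,-1,0.5],[0,0,0,-1,0.5],[0,0,0,-1,0.5],[0,0,0,-1,0.5],[0,0,0,0,0.5]]'; python3 -c "
from h import *
togo([.594,-.0936,.1345],114.3)"
```

```text
clock: 30.75
position: [0.5941, -0.0924, 0.1772]
clock: 32.25
position: [0.5941, -0.0925, 0.1772]
clock: 33.75
position: [0.5941, -0.0925, 0.1772]
clock: 35.0
position: [0.5942, -0.0926, 0.1773]
ee_rot: [-1.703, -2.638, 0.001]
force: [0.1, -0.5, -0.8]
width: 0.5
gripper_force: 0.0
clock 35.0 pos [ 0.5942 -0.0926  0.1773] yaw 114.32 tilt 0.08 j [ 0.29  0.44 -0.32  1.64  0.15  1.08  0.35] F [ 0.1 -0.5 -0.8] w 0.5
 to go [-0.02 -0.01  1.07] turn 0.01
```

```bash
python3 -m creep '[[-0.02,-0.01,0.4,0,0.5],[0,0,0.4,0,0.5],[0,0,0.22,0,0.5],[0,0,0,0,0],[0,0,0,0,0],[0,0,0,0,0],[0,0,0,0,0]]' 25; python3 -m creep '[[0,0,0,1,0],[0,0,0,1,0],[0,0,0,1,0],[0,0,0,1,0],[0,0,0,1,0],[0,0,0,1,0],[0,0,0,1,0],[0,0,0,1,0]]'; python3 -c "
from h import *
togo([.594,-.0936,.1345],114.3)"
```

```text
clock: 35.88
position: [0.5949, -0.0935, 0.1377]
ee_rot: [1.703, 2.639, 0.0]
force: [0.1, 0.8, 0.1]
width: 0.114
gripper_force: 0.0
clock: 36.88
position: [0.5948, -0.0935, 0.1376]
ee_rot: [2.367, 2.065, 0.0]
force: [-0.1, -1.0, 0.3]
width: 0.003
gripper_force: 0.0
clock 36.875 pos [ 0.5948 -0.0935  0.1376] yaw 82.21 tilt 0.03 j [ 0.19  0.46 -0.18  1.7   0.1   0.99 -0.16] F [-0.1 -1.   0.3] w 0.003
 to go [-0.   -0.02  0.08] turn -8.02
```

```bash
python3 chk.py
python3 - <<'E'
from h import *
s=load('side');cv2.imwrite('pics/a7.png',cv2.resize(s['pixels'][90:210,170:290],None,fx=5,fy=5,interpolation=cv2.INTER_CUBIC))
E
```

```text
clk 36.875 pos [ 0.5948 -0.0935  0.1376] yaw 82.2 F [-0.1 -1.   0.3] T [-0.05 -0.07 -0.  ] grip 0.0 w 0.003
z hist {0.11: 0, 0.112: 0, 0.114: 0, 0.116: 0, 0.118: 0, 0.12: 1, 0.122: 11, 0.124: 55, 0.126: 52, 0.128: 13, 0.13: 3, 0.132: 0, 0.134: 0, 0.136: 0, 0.138: 1, 0.14: 4, 0.142: 4}
collar top z 0.12617148737515038
side 0.12617148737515038 41 centre [ 0.5961 -0.0882] med|res| 0.0031 n ok 17
shelf 0.10004912509879527 517 block top 0.10771580379594758 79
```

View pics/a7.png

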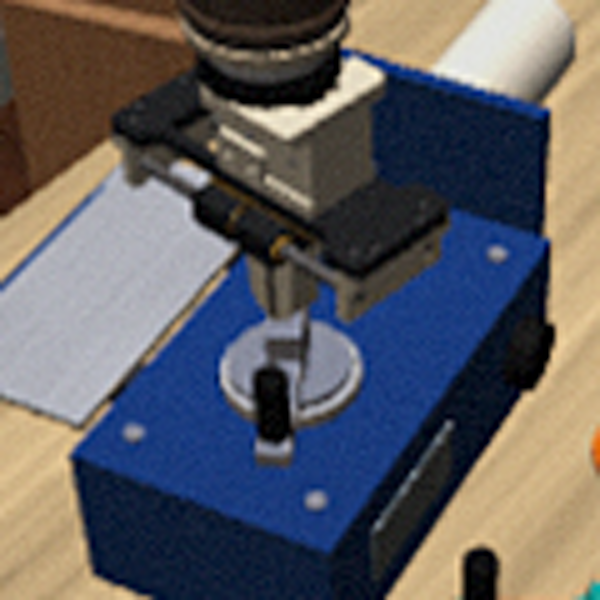

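The picture shows the crank home in the well, knob at (270,400) and collar on the rim, but the closed fingertips (about (280,310)) look above or behind the hub. I'll check that by projecting the points.

Run:
```python
from h import *
d=load('side');R=cv2.Rodrigues(np.array(d['rotation'],float))[0]
def pr(p):
    q=R.T@(np.array(p)-d['position']);q=q*[1,-1,-1];u=d['camera_matrix']@q;u=u[:2]/u[2];return ((u-[170,90])*5).round(0)
for p in ([.5948,-.0935,.1376],[.5948,-.0935,.18],[.594,-.0936,.126],[.594,-.0936,.162]): print(p,pr(p))
P=cloud(d)
for u,v in((270,375),(270,410),(275,455),(285,345),(302,340),(285,320),(280,300),(265,290),(300,315),(365,305),(340,370),(250,370)):
    print((u,v),P[90+v//5,170+u//5].round(4))
```

```text
[0.5948, -0.0935, 0.1376] [286. 340.]
[0.5948, -0.0935, 0.18] [282. 284.]
[0.594, -0.0936, 0.126] [288. 355.]
[0.594, -0.0936, 0.162] [285. 309.]
(270, 375) [ 0.5495 -0.025   0.1869]
(270, 410) [ 0.5467 -0.0194  0.1666]
(275, 455) [ 0.5414 -0.0145  0.1389]
(285, 345) [ 0.5817 -0.0771  0.1524]
(302, 340) [ 0.5757 -0.0835  0.1547]
(285, 320) [ 0.5878 -0.0858  0.1621]
(280, 300) [ 0.5871 -0.0819  0.1803]
(265, 290) [ 0.598  -0.0823  0.182 ]
(300, 315) [ 0.5829 -0.0936  0.1627]
(365, 305) [ 0.5948 -0.1714  0.1081]
(340, 370) [ 0.5608 -0.1003  0.1262]
(250, 370) [ 0.5623 -0.0236  0.1847]
```

Run:
```python
from h import *
d=load('side');P=cloud(d);px=d['pixels']
# crop coords /5 +offset ; list per-pixel rows around the finger/hub
for v in range(138,166,2):
    print(v,' '.join('%3d,%4d,%3d|%3d'%(P[v,u,0]*1000,P[v,u,1]*1000,P[v,u,2]*1000,px[v,u].mean()) for u in range(217,238,2)))
```

```text
138 594, -56,237| 48 584, -53,243| 13 576, -53,248| 16 570, -53,250| 23 569, -60,246| 79 565, -64,245| 68 567, -74,237|  6 566, -81,234|  9 567, -91,226| 47 527, -50,272| 26 525, -55,270| 37
140 703,-178, 95| 46 587, -56,234| 27 578, -54,239| 10 568, -50,246|  7 568, -59,240| 44 561, -58,244| 78 555, -59,247| 84 564, -79,229| 63 573, -99,211| 69 525, -47,269| 22 519, -48,271| 41
142 685,-156,110| 49 612, -83,196| 91 604, -83,199| 72 569, -51,239|  9 569, -59,233|  8 581, -81,212| 65 551, -54,245| 64 547, -57,245| 90 541, -58,247| 79 527, -49,260| 11 519, -46,266| 11
144 683,-153,105| 81 676,-155,107| 79 605, -83,192| 96 598, -84,194| 54 589, -82,201| 91 579, -79,208| 96 577, -85,204| 47 576, -92,200| 35 537, -53,246| 76 532, -55,247| 95 518, -46,260| 75
146 674,-142,109| 75 672,-149,105| 72 606, -84,184| 93 597, -82,189| 49 589, -81,194| 91 579, -78,201| 95 576, -83,199| 55 577, -92,192| 60 576,-100,187| 47 530, -51,244| 50 517, -43,256| 87
148 668,-135,109| 74 664,-140,107| 70 608, -85,174| 92 598, -82,182| 65 589, -80,187| 78 581, -79,192| 92 578, -85,189| 51 578, -93,183| 55 576,-
[... 873 characters left out ...]
,153| 77 587, -75,153| 56 582, -78,155| 60 578, -82,153| 53 589,-105,130| 39 587,-111,127|149 583,-116,125|144 576,-117,128|145
160 623, -80,124|146 618, -83,124|139 612, -86,125|149 591, -70,148| 88 586, -74,148| 64 582, -78,147| 62 577, -81,147| 70 587,-101,127| 79 583,-105,126|144 578,-109,125|143 575,-115,122|139
162 617, -72,125|138 612, -76,124|146 606, -78,126|154 558, -31,188| 92 585, -72,142| 97 581, -76,141|127 574, -76,144|120 582, -94,126| 87 579,-100,123|143 573,-102,125|141 566,-103,128|142
164 611, -65,126|141 606, -68,126|151 557, -22,188| 37 552, -24,189|  5 548, -27,189| 12 575, -68,143|107 570, -70,143|160 577, -88,126|122 573, -93,124|142 569, -96,124|144 561, -96,128|140
```

Run:
```python
from h import *
d=load('side');P=cloud(d);px=d['pixels']
for u in (239,243,247,251,255):
    print(u,' '.join('%3d,%4d,%3d|%3d'%(P[v,u,0]*1000,P[v,u,1]*1000,P[v,u,2]*1000,px[v,u].mean()) for v in range(138,164,2)))
print(readout.observe()['joint_efforts'].round(2))
```

```text
239 520, -57,271| 30 515, -50,272| 39 509, -43,273| 32 511, -44,265| 16 511, -44,258| 88 513, -46,249| 89 513, -47,241| 79 513, -46,235| 75 596,-152,108| 85 590,-144,109| 69 577,-127,121|157 567,-114,128|142 561,-106,129|145
243 513, -64,270| 33 508, -58,270| 29 505, -54,267| 29 503, -51,263|  8 505, -53,254| 58 512, -63,238| 56 511, -60,233| 64 591,-166,108| 66 587,-161,106| 74 582,-153,106| 75 578,-149,103| 69 571,-139,106| 63 567,-133,105| 58
247 504, -70,270| 37 502, -67,266| 13 504, -69,257| 38 508, -75,245| 68 510, -77,235| 58 509, -75,230| 62 586,-180,109| 71 580,-173,109| 71 577,-168,106| 72 572,-161,106| 76 565,-152,108| 73 563,-148,104| 76 555,-138,107| 72
251 501, -84,262|  3 502, -84,255| 50 509, -95,237| 63 509, -94,231| 59 589,-207,105| 73 582,-196,108| 68 577,-190,107| 66 572,-182,107| 75 565,-173,109| 67 562,-168,106| 70 556,-160,107| 65 550,-150,109| 70 545,-143,109| 75
255 506,-108,244| 53 505,-108,237| 63 503,-104,234| 68 582,-218,109| 71 576,-210,109| 74 571,-203,108| 79 566,-195,108| 71 563,-191,105| 69 556,-182,107| 74 549,-171,110| 73 545,-165,108| 76 540,-158,108| 75 536,-152,107| 69
[-4.000e-02 -6.607e+01 -2.170e+00 -2.879e+01  5.000e-02  6.000e-02
  8.100e-01]
```

```bash
python3 -m creep '[[0,0,0,0,0.5],[0,0,0,0,0.5],[0,0,0,0,0.5],[0,0,0,0,0.5],[0,0,0,0,0.5],[0,0,0,0,0.5]]'
python3 - <<'E'
from h import *
d=grab('side');P=cloud(d);px=d['pixels']
for v in range(138,166,2):
    print(v,' '.join('%3d,%4d,%3d|%3d'%(P[v,u,0]*1000,P[v,u,1]*1000,P[v,u,2]*1000,px[v,u].mean()) for u in range(217,245,2)))
E
```

```text
clock: 37.67
position: [0.5946, -0.0935, 0.1373]
ee_rot: [2.365, 2.068, -0.0]
force: [-0.7, -0.4, -0.2]
width: 0.496
gripper_force: 0.0
138 620, -85,205| 58 617, -90,203|  5 618,-101,195| 24 571, -54,249| 25 564, -55,252| 36 562, -60,250| 40 555, -60,252| 35 553, -65,250| 37 546, -66,253| 29 529, -52,270| 29 525, -56,270| 33 520, -58,271| 35 517, -61,270| 29 511, -62,272| 26
140 622, -87,196| 66 617, -89,196|  7 618, -99,189|  6 571, -54,242|  9 562, -52,248| 16 555, -51,252| 21 551, -54,252| 39 547, -57,252| 31 546, -65,246| 34 525, -47,269| 19 520, -49,270| 35 516, -52,270| 26 511, -53,271| 46 506, -56,272| 36
142 623, -87,188| 87 619, -91,187|  0 616, -97,184|  5 572, -54,235|  9 563, -52,241| 13 556, -52,244|  8 548, -50,249| 15 545, -54,248| 66 542, -59,246| 83 523, -44,265|  5 517, -44,268|  8 511, -45,271| 33 507, -48,271| 37 503, -52,270| 28
144 622, -86,181| 91 619, -91,179|  1 617, -97,176|  5 617,-105,171| 17 564, -53,233| 40 557, -53,236|  3 547, -48,244|  7 543, -52,244| 45 539, -55,244| 70 533, -56,246| 96 518, -46,260| 76 511, -45,264| 18 505, -46,266|  2 504, -53,262|
[... 1723 characters left out ...]
 -81,126|144 610, -83,128|146 592, -72,146| 86 589, -76,145| 59 582, -77,147| 60 579, -82,145| 64 588,-103,125| 87 581,-104,127|148 577,-108,127|144 574,-114,124|144 567,-115,127|144  50, 549,903|144 572,-139,106| 65
162 616, -71,126|146 612, -76,125|147 607, -79,125|154 558, -31,188| 89 586, -72,141| 93 580, -75,142|129 576, -79,141|126 581, -93,127| 88 577, -98,127|145 573,-103,124|144 569,-107,123|146 562,-108,127|143  50, 549,903|155 567,-133,105| 61
164 611, -65,125|144 607, -69,124|152 557, -22,187| 37 553, -25,187| 17 548, -28,188|  3 577, -70,140|113 571, -71,142|156 577, -88,126|116 573, -93,124|149 567, -95,126|143 564, -99,124|144 559,-103,124|112 558,-112,118|175 559,-123,109| 70
```

The depth data settle it. The fingertips end at z ≈ 0.165, about 27 mm higher than the reported TCP, so the fingers closed just above the hub top (0.162). The crank is still home at about 122° yaw. I'll re-align and go lower, watching the force.

```bash
c='^force:|position'; python3 -m creep '[[0,0,-0.15,-1,0.5],[0,0,0,-1,0.5],[0,0,0,-1,0.5],[0,0,0,-1,0.5],[0,0,0,-1,0.5],[0,0,0,-1,0.5],[0,0,0,-1,0.5],[0,0,0,-1,0.5],[0,0,0,-1,0.5],[0,0,0,-1,0.5],[0,0,0.15,0,0.5]]'|grep -E $c; python3 -m creep '[[0,0,0.1,0,0.5],[0,0,0,0,0.5]]'|grep -E $c;python3 -m creep '[[0,0,0.1,0,0.5],[0,0,0,0,0.5]]'|grep -E $c;python3 -m creep '[[0,0,0.1,0,0.5],[0,0,0,0,0.5]]'|grep -E $c; python3 -c "
from h import *
togo([.594,-.0936,.112],122)"
```

```text
position: [0.595, -0.0936, 0.1375]
force: [0.5, -0.6, -0.3]
position: [0.5942, -0.0935, 0.1327]
force: [0.8, 0.5, 0.3]
position: [0.5944, -0.0935, 0.129]
force: [0.8, 0.6, 0.2]
position: [0.5944, -0.0935, 0.125]
force: [-0.6, -0.0, 1.0]
clock 39.85 pos [ 0.5944 -0.0935  0.125 ] yaw 122.34 tilt 0.03 j [ 0.31  0.5  -0.34  1.7   0.19  0.98  0.46] F [-0.6 -0.   1. ] w 0.5
 to go [ 0.   -0.01  0.32] turn 0.08
```

```bash
c='^force:|position|width|gripper'; python3 -m creep '[[0,0,0.1,0,0.5],[0,0,0,0,0.5]]'|grep -E $c; python3 -m creep '[[0,0,0.1,0,0.5],[0,0,0,0,0.5]]'|grep -E $c;python3 -m creep '[[0,0,0.05,0,0.5],[0,0,0,0,0]]'|grep -E $c;python3 -m creep '[[0,0,0,0,0],[0,0,0,0,0],[0,0,0,0,0],[0,0,0,0,0]]' 20 |grep -E $c
```

```text
position: [0.5944, -0.0935, 0.121]
force: [-0.0, 0.3, 0.0]
width: 0.503
gripper_force: 0.0
position: [0.5944, -0.0935, 0.1169]
force: [0.4, 0.2, -0.4]
width: 0.497
gripper_force: 0.0
position: [0.5946, -0.0935, 0.1152]
force: [0.8, 0.2, -0.2]
width: 0.436
gripper_force: 0.0
position: [0.5947, -0.0935, 0.1154]
force: [0.7, -0.3, 0.1]
width: 0.239
gripper_force: 20.0
```

Gripped (22 mm). Winding on.

```bash
python3 -m creep '[[0,0,0,1,0],[0,0,0,1,0],[0,0,0,1,0],[0,0,0,1,0],[0,0,0,1,0],[0,0,0,1,0],[0,0,0,1,0],[0,0,0,1,0],[0,0,0,1,0],[0,0,0,1,0],[0,0,0,1,0],[0,0,0,1,0]]'; python3 chk.py
```

```text
clock: 42.6
position: [0.5942, -0.0938, 0.1153]
ee_rot: [-2.505, -1.896, 0.001]
force: [-1.6, -1.5, 1.0]
width: 0.241
gripper_force: 20.1
clk 42.6 pos [ 0.5942 -0.0938  0.1153] yaw 74.2 F [-1.6 -1.5  1. ] T [-0.21  0.22  0.37] grip 20.053134262561798 w 0.241
z hist {0.11: 0, 0.112: 0, 0.114: 0, 0.116: 0, 0.118: 0, 0.12: 1, 0.122: 11, 0.124: 36, 0.126: 47, 0.128: 3, 0.13: 1, 0.132: 1, 0.134: 0, 0.136: 1, 0.138: 6, 0.14: 13, 0.142: 10}
collar top z 0.1266597974522523
side 0.1266597974522523 49 centre [ 0.5978 -0.0934] med|res| 0.0039 n ok 18
shelf 0.10209066082256446 499 block top 0.1075532955056695 46
```

```bash
python3 -m creep '[[0,0,0,1,0],[0,0,0,1,0],[0,0,0,1,0],[0,0,0,1,0],[0,0,0,1,0],[0,0,0,1,0],[0,0,0,1,0],[0,0,0,1,0],[0,0,0,1,0],[0,0,0,1,0],[0,0,0,1,0],[0,0,0,1,0]]'; python3 -m creep '[[0,0,0,1,0],[0,0,0,1,0],[0,0,0,1,0],[0,0,0,1,0],[0,0,0,1,0],[0,0,0,1,0],[0,0,0,1,0],[0,0,0,1,0],[0,0,0,1,0],[0,0,0,1,0],[0,0,0,1,0],[0,0,0,1,0]]'; python3 chk.py; python3 -c "
from h import *
togo([.594,-.0936,.112],122)"
```

```text
clock: 44.15
position: [0.5939, -0.0935, 0.1153]
ee_rot: [-3.059, -0.715, 0.002]
force: [-3.5, -0.6, 3.1]
width: 0.235
gripper_force: 20.1
clock: 45.65
position: [0.594, -0.0931, 0.1153]
ee_rot: [-3.086, 0.59, 0.002]
force: [-2.9, 1.5, 2.9]
width: 0.241
gripper_force: 20.1
clk 45.65 pos [ 0.594  -0.0931  0.1153] yaw -21.7 F [-2.9  1.5  2.9] T [-0.07  0.71  0.34] grip 20.073421597480774 w 0.241
z hist {0.11: 0, 0.112: 0, 0.114: 0, 0.116: 1, 0.118: 2, 0.12: 1, 0.122: 12, 0.124: 60, 0.126: 63, 0.128: 18, 0.13: 2, 0.132: 0, 0.134: 0, 0.136: 0, 0.138: 0, 0.14: 2, 0.142: 0}
collar top z 0.12614441841757507
side 0.12614441841757507 70 centre [ 0.5953 -0.0923] med|res| 0.0024 n ok 33
shelf 0.10638633904515482 325 block top 0.10719985594123599 18
clock 45.7 pos [ 0.594  -0.0931  0.1153] yaw -21.85 tilt 0.07 j [-0.13  0.48  0.29  1.75 -0.17  0.93 -1.73] F [-3.2  0.7  3.9] w 0.237
 to go [0.   0.01 0.08] turn -35.96
```

```bash
python3 -m creep '[[0,0,0,1,0],[0,0,0,1,0],[0,0,0,1,0],[0,0,0,1,0],[0,0,0,1,0],[0,0,0,1,0],[0,0,0,1,0],[0,0,0,1,0],[0,0,0,1,0],[0,0,0,0,0]]'; python3 -m creep '[[0,0,0,0,0.5],[0,0,0,0,0.5],[0,0,0,0,0.5],[0,0,-0.2,0,0.5],[0,0,-0.4,0,0.5],[0,0,-0.6,0,0.5],[0,0,-0.6,0,0.5],[0,0,-0.4,0,0.5],[0,0,0,0,0.5],[0,0,0,0,0.5]]'
python3 - <<'E'
from chk import *
t=grab('top')
cv2.imwrite('pics/a8.png',cv2.resize(load('side')['pixels'][70:230,120:320],None,fx=3.5,fy=3.5,interpolation=cv2.INTER_CUBIC))
E
```

```text
clock: 46.95
position: [0.5942, -0.093, 0.1153]
ee_rot: [2.754, -1.511, -0.002]
force: [-4.1, 1.6, 3.9]
width: 0.244
gripper_force: 20.0
clock: 48.2
position: [0.5942, -0.0933, 0.2027]
ee_rot: [2.752, -1.514, -0.001]
force: [-0.3, 0.6, 0.6]
width: 0.5
gripper_force: 0.0
clk 48.2 pos [ 0.5942 -0.0933  0.2027] yaw -57.6 F [-0.3  0.6  0.6] T [ 0.12  0.04 -0.05] grip 0.0 w 0.5
z hist {0.11: 0, 0.112: 0, 0.114: 0, 0.116: 0, 0.118: 4, 0.12: 3, 0.122: 18, 0.124: 78, 0.126: 59, 0.128: 20, 0.13: 1, 0.132: 0, 0.134: 1, 0.136: 0, 0.138: 0, 0.14: 0, 0.142: 1}
collar top z 0.12591007059692272
side 0.12591007059692272 77 centre [ 0.594  -0.0925] med|res| 0.0028 n ok 30
shelf 0.10805272745185712 519 block top 0.10794749755496963 260
```

View pics/a8.png

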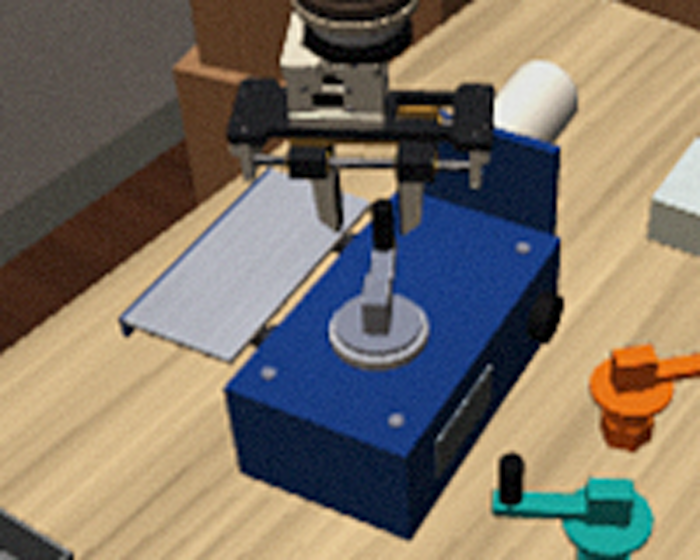

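The picture shows the crank home with its collar on the boss at (378,330), the fingers open and clear above it, and the shelf at (245,265). By depth the shelf is at 0.1081 m and the machine's top at 0.1079 m. I hand in.

```bash
python3 -c "
from cell import sign_off
print(sign_off())"
```

```text
the job is handed in; nothing more can be done
None
```

The job is handed in at 48 s: the crank is home in the well and released, and the shelf measures within about 1 mm of level with the machine's top; sign_off gave no verdict.

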